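# Pack the pen-filling kit into its desk tray

### The arm

A 6-joint arm with a two-finger parallel gripper is mounted at the origin on the work surface; the furniture and walls round the work are solid. World frame = base frame: x ahead of the robot, y to its left, z up, the work surface at z = 0. Lengths are in m, angles in rad, forces in N, time in s.
With the tool pointing down it reaches from about 0.325 to 0.875 m from the base axis. Payload 4.4 kg.
Tool frame: the origin (TCP) lies on the centre line of the jaws, within the pads' length; the fingertips stand 14 mm ahead of it and the grasp point (between the pads) lies 5 mm behind it; z points along the fingers, y is the line along which they close (so a half turn about z gives the same grasp; the last joint's range is limited). The gripper opens to 85 mm and grips with 20 to 120 N. Pads are 22 mm wide; open, the fingers measure 114 mm over their backs; the gripper's body (76 mm by 85 mm) begins 54 mm behind the grasp point. The pads swing forward as they close: fully open they stand 13 mm farther back than shut.
Start: joints at [0.986, 0.207, 1.542, -0, 1.393, -0.15], TCP at [0.242, 0.521, 0.245] pointing down, gripper open.
Joint ranges: [-2.73, 2.73], [-0.86, 2.22], [0.23, 2.46], [-1.11, 4.25], [0.08, 2.63], [-2.82, 2.82]. Speed limits (rad/s): [2.79, 2.79, 3.14, 3.14, 3.14, 3.14].

### API

Orientations are given as a unit quaternion [w, x, y, z].
In Python, from rig import ctrl gives the robot as it stands. Calls block until the motion is done:
- ctrl.movep(position, orientation): joint-space move of the TCP to a pose.
- ctrl.move_linear(position, feed=0.15, frame=None): straight line of the TCP; frame=None keeps the orientation; feed is the mean speed in m/s.
- ctrl.move_j(angles): joint-space move.
- ctrl.let_go() and ctrl.grasp(effort=None): open the fingers fully, or close them until they stop; effort is the grip in N (None keeps the last).
- ctrl.pause(seconds).
- ctrl.inverse_kinematics(position, orientation): joint angles nearest the present ones, or None.
- ctrl.grab_frame(name): name is "scene" or "top"; returns (picture, depth): 384x512x3 uint8, red, green, blue; 384x512 float32, m along the optical axis (not along the pixel's ray), 0 where there is no reading.
- ctrl.get_calibration(name): a dict with "vertical_fov" (degrees; the focal length in pixels is half the picture's height over the tangent of half this angle, whatever the lens; pixels are square), "cx", "cy" (the principal point, pixels), "distortion" ([k1, k2, p1, p2, k3] as OpenCV has them; the pictures are not rectified), "rvec" (rotation vector, rad) and "tvec" (3), from world to camera coordinates, as OpenCV has them. Camera axes: x right, y down, z forward; pixel columns grow to the right and rows downward; lengths in m; the calibration is good to about 2 mm. A picture is of the moment at which its call begins. get_calibration takes no time and is no camera call.
A pose or a line that the arm cannot do raises ctrl.Unreachable and nothing moves.
- ctrl.sign_off(): hands the job in; it is judged then, once.
Readings, each from a call of its own:
- ctrl.get_clock(): time.
- ctrl.get_q(): joint angles.
- ctrl.get_qvel(): joint speeds.
- ctrl.get_tau(): joint torques, N m.
- ctrl.get_ee_pos(): TCP position.
- ctrl.get_ee_rot(): TCP orientation.
- ctrl.get_contact_force(): force on the tool from outside, world axes, zero at the start.
- ctrl.get_torque(): the same for the moment, N m.
- ctrl.get_finger_gap(): finger opening in m.
- ctrl.get_finger_force(): force on a finger pad.
Only numpy, scipy, OpenCV 4.12 (cv2) and the standard library are available. Lean on these libraries where they do the work, as an engineer would, in place of code of your own. Each camera call takes 0.05 s, during which the arm holds its last target. There are 200 camera calls.

### The job

Put the fountain-pen filling kit away in the tray: the ink bottle down in the square well, the white-capped vial down in the round hole, and the two steel funnels, mouth down, on the wooden cone, first the small one, then the large one over it. Set the funnels on loosely and let them settle under their own weight, for they jam when pushed or dropped. The blue plastic funnel and the red-capped vial are not part of the kit: leave them standing where they are.

Things in the scene. Friction and masses are not known exactly. Their poses are not given: they have to be found in the camera images.
- tray: Pale wooden organiser tray, 88 x 250 x 20 mm, fixed, lying roughly across the robot's view. Walls 4 mm, floor 4 mm thick. Origin: centre of the underside; x across its width, y along its length, z up. It holds three 76 mm square inserts side by side, at y = -80, 0 and +80 mm in the tray, whose order changes from start to start.
- well_insert: Grey felt-covered block 76 x 76 x 24 mm, fixed in the tray, square to it, with one square well for the ink bottle: 58 x 58 mm, 18 mm deep, central, sides along the block's x and y. Origin: centre of the block's underside; the well's floor is at z = 6 mm, its mouth at z = 24 mm; z up.
- vial_insert: Grey felt-covered block 76 x 76 x 24 mm, fixed in the tray, with one round hole for the vial: 42 mm in diameter, 18 mm deep, central. Origin: centre of the block's underside; the hole's floor is at z = 6 mm, its mouth at z = 24 mm; z up.
- cone_insert: Funnel stand, fixed in the tray: a wooden base 76 x 76 x 12 mm with a dark wooden cone standing on its centre, 60 mm in diameter at its foot (z = 12 mm) and 14 mm at its blunt tip (z = 52 mm). Origin: centre of the base's underside; z up. The cone has the funnels' taper (half angle 30 degrees): the small funnel comes to rest on it with its mouth rim (its origin) at about z = 28 mm, the large one over the small one with its rim at about z = 18 mm.
- ink_bottle: Square ink bottle of dark blue glass with a round black cap and a pale label, loose, upright. Body 47 x 46 mm and 39 mm high; cap 28 mm in diameter, from 40 to 58 mm high. Origin: centre of the underside; x and y along the sides of the body, z up. About 160 g.
- vial_white: Round amber glass vial with a WHITE ribbed cap, loose, upright: 32 mm in diameter, 56 mm high, the cap being the top 16 mm (31 mm in diameter). Part of the kit. Origin: centre of the underside, z up. About 45 g.
- vial_red: Round amber glass vial with a RED ribbed cap, otherwise the same as the white-capped one. Not part of the kit: it stays where it stands. Origin: centre of the underside, z up.
- funnel_small: Small STEEL funnel, loose, standing mouth down with its stem straight up: mouth 46 mm in outer diameter, cone 31 mm high, then a straight stem 10 mm in outer diameter up to 60 mm high; wall 2 mm. Its stem passes inside the 18 mm bore of the large funnel's stem with 4 mm to spare all round. Origin: centre of the mouth rim (the underside), z up along the stem. About 30 g.
- funnel_large: Large STEEL funnel, loose, standing mouth down with its stem straight up: mouth 62 mm in outer diameter, cone 35 mm high, then a straight stem 22 mm in outer diameter up to 70 mm high; wall 2 mm. Origin: centre of the mouth rim (the underside), z up along the stem. About 50 g.
- funnel_plastic: BLUE PLASTIC funnel between the two steel ones in size, standing mouth down: mouth 54 mm, stem 16 mm in outer diameter, 65 mm high. Not part of the kit: it stays where it stands. Origin: centre of the mouth rim (the underside), z up along the stem.

How it is judged:
By the outcome, as a careful person would: the job done as asked, in the order asked, and still so for the second after the job is handed in, with the robot touching nothing.
It also fails if it takes over 112 s, if anything falls off the work surface, if the arm or the gripper's body presses on something with over 40 N, if the wrist force passes 120 N, or if a joint passes its speed limit or range.

## Working session

There is one attempt and no reset: what is moved stays moved. The work goes in short steps, each a Python script; the robot and the scene stay as the last script left them, time stands still between calls to the robot, and variables do not carry over. Pictures are saved under pics/ and viewed, at most 14 in all, crops included, and the job is handed in when it is done.

```bash
ls; mkdir -p pics; python3 - <<'E'
from rig import ctrl
import cv2, numpy as np
for n in ("scene","top"):
    im,d=ctrl.grab_frame(n); cv2.imwrite(f"pics/{n}0.png",im[:,:,::-1]); np.savez(f"pics/{n}0.npz",im=im,d=d)
    c=ctrl.get_calibration(n); print(n,c)
    print((d>0).mean())
print(ctrl.get_clock(), ctrl.get_ee_rot())
E
```

```text
pics
scene {'vertical_fov': 51.352420745227484, 'cx': 256.7951965025535, 'cy': 185.1870852818087, 'distortion': array([-0.05135624,  0.        ,  0.        ,  0.        ,  0.        ]), 'rvec': array([ 1.54704371,  1.87113885, -0.91407696]), 'tvec': array([ 0.19648929, -0.28391569,  1.28728722])}
0.99591064453125
top {'vertical_fov': 49.31644538363465, 'cx': 256.5689271917261, 'cy': 193.3301146024626, 'distortion': array([-0.05701148,  0.        ,  0.        ,  0.        ,  0.        ]), 'rvec': array([ 2.16546606, -2.12013318,  0.08340892]), 'tvec': array([-0.07139541,  0.54483939,  0.8279171 ])}
0.9958292643229166
0.1 [-3.69145028e-04  2.15680046e-01  9.76463538e-01 -9.70098754e-04]
```

View pics/top0.png

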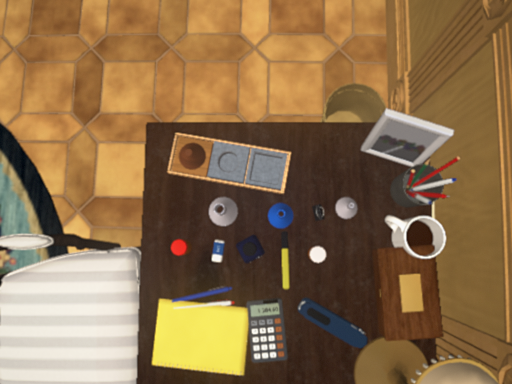

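View pics/scene0.png

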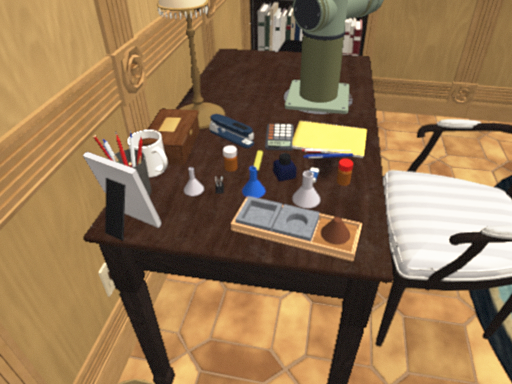

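The top view shows the tray with its cone insert at (193,154), hole (229,160) and well (267,166). The large funnel is at (223,211), blue funnel (280,215), small steel funnel (346,207), red vial (179,247), ink bottle (249,248) and white vial (318,254). There is also clutter: eraser (218,251), sharpener (319,212) and marker (285,262). The scene view agrees.

```bash
cat > vis.py <<'E'
import cv2, numpy as np
from rig import ctrl
class Cam:
    def __init__(s,n):
        c=ctrl.get_calibration(n); f=192/np.tan(np.radians(c["vertical_fov"])/2)
        s.K=np.array([[f,0,c["cx"]],[0,f,c["cy"]],[0,0,1]]); s.D=c["distortion"]
        s.R=cv2.Rodrigues(c["rvec"])[0]; s.t=c["tvec"]; s.rv=c["rvec"]; s.C=-s.R.T@s.t
    def rays(s,uv):
        p=cv2.undistortPoints(np.float64(uv).reshape(-1,1,2),s.K,s.D)[:,0]
        return np.c_[p,np.ones(len(p))]
    def plane(s,uv,z):
        r=s.rays(uv)@s.R; return s.C+r*((z-s.C[2])/r[:,2])[:,None]
    def cloud(s,d):
        v,u=np.mgrid[:384,:512]; r=s.rays(np.c_[u.ravel(),v.ravel()])*d.ravel()[:,None]
        return ((r-s.t)@s.R).reshape(384,512,3)
    def proj(s,P): return cv2.projectPoints(np.float64(P).reshape(-1,1,3),s.rv,s.t,s.K,s.D)[0][:,0]
def comps(n,im,d,zmin=.008):
    c=Cam(n); P=c.cloud(d); m=((P[...,2]>zmin)&(P[...,2]<.12)&(d>0)).astype(np.uint8)
    return c,P,cv2.connectedComponentsWithStats(m)
E
python3 - <<'E'
from vis import *
for n in ("top","scene"):
    f=np.load(f"pics/{n}0.npz"); im,d=f["im"],f["d"]
    c,P,(k,l,st,ce)=comps(n,im,d); print(n,c.C)
    fl=P[(abs(P[...,2])<.02)]; print("table z",np.median(fl[:,2]),fl[:,2].std())
    for i in range(1,k):
        if 15<st[i,4]<6000:
            q=P[l==i]; h=np.percentile(q[:,2],98); t=q[q[:,2]>h-.006]
            print(ce[i].round(0),st[i,4],"h%.3f"%h,"all",q[:,:2].mean(0).round(4),"min",q[:,:2].min(0).round(3),"max",q[:,:2].max(0).round(3),"top",t[:,:2].mean(0).round(4),len(t))
f=np.load("pics/top0.npz"); a=cv2.resize(f["im"][110:280,150:380],None,fx=3.4,fy=3.4,interpolation=cv2.INTER_CUBIC)
cv2.imwrite("pics/crop.png",a[:,:,::-1])
E
```

```text
top [ 0.44674239 -0.09417344  0.88257951]
table z 0.00020615662690578288 0.0057549719545166
[407. 164.] 3476 h0.118 all [ 0.6061 -0.3564] min [ 0.524 -0.415] max [ 0.677 -0.28 ] top [ 0.6298 -0.3558] 234
[228. 162.] 4549 h0.048 all [0.6121 0.0029] min [ 0.55  -0.128] max [0.675 0.132] top [0.6242 0.079 ] 158
[223. 211.] 426 h0.070 all [0.5088 0.0096] min [ 0.485 -0.015] max [0.535 0.038] top [0.5104 0.0116] 37
[347. 207.] 224 h0.060 all [ 0.522  -0.2456] min [ 0.507 -0.265] max [ 0.54 -0.23] top [ 0.5232 -0.2474] 16
[280. 215.] 318 h0.065 all [ 0.5026 -0.1095] min [ 0.481 -0.132] max [ 0.525 -0.088] top [ 0.504  -0.1095] 24
[317. 213.] 46 h0.033 all [ 0.5101 -0.1845] min [ 0.495 -0.19 ] max [ 0.526 -0.18 ] top [ 0.5102 -0.1821] 7
[321. 211.] 38 h0.032 all [ 0.513  -0.1931] min [ 0.497 -0.198] max [ 0.528 -0.187] top [ 0.5136 -0.1948] 6
[285. 260.] 359 h0.014 all [ 0.411  -0.1207] min [ 0.355 -0.13 ] max [ 0.469 -0.112] top [ 0.4111 -0.1207] 354
[250. 249.] 519 h0.060 all [ 0.4332 -0.0494] min [ 0.404 -0.078] max [ 0.461 -0.02 ] top [ 0.433  -0.0487] 146
[180. 247.] 257 h0.058 all [0.
[... 2957 characters left out ...]
 min [ 0.419 -0.076] max [ 0.463 -0.02 ] top [ 0.4357 -0.048 ] 78
[344. 171.] 313 h0.057 all [0.4411 0.0922] min [0.417 0.076] max [0.45  0.108] top [0.4354 0.0926] 101
[192. 182.] 194 h0.059 all [ 0.529 -0.245] min [ 0.509 -0.264] max [ 0.54 -0.23] top [ 0.5238 -0.2468] 18
[307. 188.] 528 h0.070 all [0.5084 0.0142] min [ 0.405 -0.014] max [0.537 0.038] top [0.5109 0.0124] 53
[220. 184.] 29 h0.035 all [ 0.5135 -0.1834] min [ 0.496 -0.188] max [ 0.526 -0.179] top [ 0.5125 -0.1808] 4
[216. 185.] 20 h0.030 all [ 0.5153 -0.1923] min [ 0.497 -0.199] max [ 0.528 -0.187] top [ 0.5186 -0.1928] 3
[297. 226.] 4245 h0.048 all [0.6212 0.0041] min [ 0.55  -0.128] max [0.675 0.132] top [0.6307 0.0809] 146
```

View pics/crop.png

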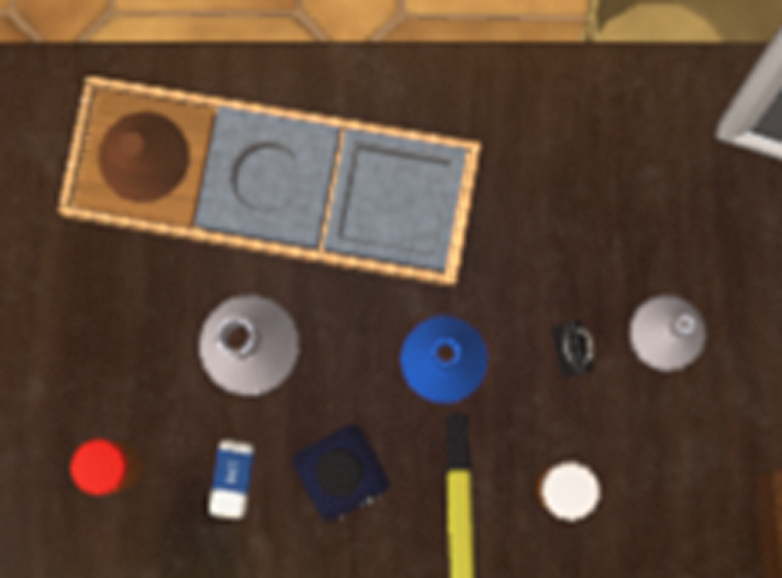

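The crop confirms the layout: cone left, hole centre, well right, and no clutter within about 3 cm of any grasp. Next I refine the poses with cone fits, rectangles and centroids from both cameras.

```bash
cat >> vis.py <<'E'
from scipy.optimize import least_squares
def cone(P,xy,r,z0,z1):
    q=P.reshape(-1,3); q=q[(np.hypot(*(q[:,:2]-xy).T)<r)&(q[:,2]>z0)&(q[:,2]<z1)]
    f=lambda p: np.hypot(q[:,0]-p[0],q[:,1]-p[1])-(p[2]-q[:,2])*p[3]
    s=least_squares(f,[*xy,z1+.01,.577],loss="soft_l1",f_scale=.001); return s.x.round(4),len(q),f(s.x).std().round(4)
def rect(q):
    (c,s,a)=cv2.minAreaRect(np.float32(q*1000)); return np.round(c,1),np.round(s,1),round(a,1)
def near(P,xy,r,z0,z1):
    m=(np.hypot(P[...,0]-xy[0],P[...,1]-xy[1])<r)&(P[...,2]>z0)&(P[...,2]<z1); return P[m]
E
python3 - <<'E'
from vis import *
for n in ("top","scene"):
    f=np.load(f"pics/{n}0.npz"); im,d=f["im"],f["d"]; c=Cam(n); P=c.cloud(d); print(n)
    print("small",cone(P,[.5235,-.247],.027,.006,.027)); print("large",cone(P,[.510,.012],.036,.006,.03))
    print("blue",cone(P,[.504,-.1095],.03,.006,.028))
    print("cone",cone(P,[.627,.08],.033,.02,.052))
    print("stand tops",[near(P,xy,.02,h-.006,h+.01)[:,:2].mean(0).round(4) for xy,h in(([.5235,-.247],.06),([.51,.012],.07))])
    k,l,st,ce=comps(n,im,d)[2]
    q=near(P,[.612,.003],.15,.014,.06); q=q[(q[:,0]>.54)]; print("tray",rect(q[:,:2]),"top ins z",np.median(q[:,2]))
    for nm,xy in(("hole",[.61,.003]),("well",[.60,-.08])):
        q=near(P,xy,.035,.005,.016); print(nm,len(q),rect(q[:,:2]),q[:,:2].mean(0).round(4), np.median(q[:,2]))
    for nm,xy in(("white",[.4256,-.1828]),("red",[.433,.0925]),("inkcap",[.433,-.0487])):
        h=.058 if nm=="inkcap" else .056
        q=near(P,xy,.025,h-.003,h+.004); (cc,r)=cv2.minEnclosingCircle(np.float32(q[:,:2]*1000)); print(nm,np.round(cc,1),round(r,1),q[:,:2].mean(0).round(4),np.median(q[:,2]))
    q=near(P,[.433,-.0487],.045,.036,.043); print("ink body",len(q),rect(q[:,:2]))
    q=near(P,[.433,-.0487],.045,.006,.043); print("ink all",len(q),rect(q[:,:2]))
E
```

```text
top
small (array([ 0.5231, -0.2481,  0.0398,  0.5596]), 208, np.float64(0.0009))
large (array([0.5104, 0.0124, 0.0538, 0.5638]), 365, np.float64(0.0009))
blue (array([ 0.5041, -0.1097,  0.0466,  0.5649]), 292, np.float64(0.0009))
cone (array([0.6259, 0.0807, 0.0679, 0.5703]), 451, np.float64(0.0009))
stand tops [array([ 0.5232, -0.2474]), array([0.5104, 0.0116])]
tray (array([613. ,   1.9]), array([251. ,  88.9]), 80.7) top ins z 0.025783651773061928
hole 286 (array([607.9,   7.1]), array([38.8, 56.5]), 55.1) [0.6145 0.0027] 0.009841546139528763
well 689 (array([601.4, -77.6]), array([57.9, 56.6]), 80.9) [ 0.6014 -0.0784] 0.009346471010673138
white [ 425.4 -183. ] 15.3 [ 0.4257 -0.1826] 0.055468408188100594
red [432.7  91.8] 15.9 [0.4329 0.0926] 0.05519272343352747
inkcap [433.2 -48.6] 13.4 [ 0.433  -0.0485] 0.05754966797431503
ink body 148 (array([432.7, -48.4]), array([40.4, 39.5]), 28.3)
ink all 363 (array([432.9, -48.5]), array([46.3, 46.3]), 29.8)
scene
small (array([ 0.5225, -0.2474,  0.0397,  0.5753]), 148, np.float64(0.0016))
large (array([0.5094, 0.0122, 0.0543, 0.5614]), 284, np.float64(0.0015))
blue (array([ 0.5035, -0.1095,  0.0462,  0.5731]), 207, np.float64(0.0014))
cone (array([0.6245, 0.081 , 0.0682, 0.5688]), 465, np.float64(0.0012))
stand tops [array([ 0.5236, -0.2468]), array([0.5109, 0.0124])]
tray (array([613.5,   1.8]), array([251.2,  89.9]), 81.3) top ins z 0.02424812697084782
hole 163 (array([602.4,   1. ]), array([36.8, 26.6]), 77.6) [0.6016 0.0007] 0.010133057512788103
well 377 (array([590.6, -79.2]), array([53.2, 47.4]), 80.4) [ 0.59   -0.0797] 0.010053110722795541
white [ 425.9 -183.6] 15.8 [ 0.427  -0.1825] 0.055724476473973716
red [433.2  92.1] 16.8 [0.4348 0.0929] 0.055812411705982785
inkcap [433.  -49.4] 14.4 [ 0.4345 -0.0481] 0.05767416734652885
ink body 77 (array([435. , -48.8]), array([36.6, 38.9]), 34.9)
ink all 353 (array([436. , -47.8]), array([43.2, 45.4]), 28.5)
```

```bash
cat > rob.py <<'E'
import numpy as np
from rig import ctrl
from scipy.spatial.transform import Rotation as Ro
A=-9.2; CONE=np.array([.6256,.0808]); HOLE=np.array([.613,.002]); WELL=np.array([.6009,-.0776])
def quat(a):
    c,s=np.cos(np.radians(a)),np.sin(np.radians(a))
    q=Ro.from_matrix(np.array([[-s,c,0],[c,s,0],[0,0,-1.]])).as_quat(); return np.r_[q[3],q[:3]]
def best(p,a):
    c=[(abs(j[5]),b) for b in (a,a+180) if (j:=ctrl.inverse_kinematics(p,quat(b))) is not None]; return min(c)[1]
def go(xy,z,a): ctrl.movep([*xy,z],quat(a))
def lin(xy,z,feed=.1): ctrl.move_linear([*xy,z],feed=feed)
def F(n=5):
    r=[]
    for _ in range(n): r.append(ctrl.get_contact_force()); ctrl.pause(.02)
    return np.mean(r,0)
def log(*s): print(round(ctrl.get_clock(),2),*s,"gap %.4f"%ctrl.get_finger_gap(),"F",F().round(2),"p",np.round(ctrl.get_ee_pos(),4))
E
python3 - <<'E'
from rob import *
S=[.5231,-.2475]
a=best([*S,.2],A); print(a)
go(S,.16,a); log("above"); lin(S,.048,.12); log("down")
ctrl.grasp(20); log("grip"); lin(S,.14,.12); log("up")
E
```

```text
-9.2
2.99 above gap 0.0855 F [-0.05 -0.06  0.13] p [ 0.5235 -0.2468  0.1601]
4.16 down gap 0.0856 F [-0.24 -0.2   0.16] p [ 0.524  -0.248   0.0492]
4.92 grip gap 0.0092 F [0.08 0.27 0.74] p [ 0.5231 -0.2475  0.048 ]
5.92 up gap 0.0090 F [ 0.02  0.04 -0.  ] p [ 0.5222 -0.2469  0.1386]
```

```bash
python3 - <<'E'
from rob import *; from vis import *
go(CONE,.14,-9.2); ctrl.pause(.3); log("hover")
for n,b in (("scene",(270,130,400,260)),("top",(130,90,260,190))):
    im,d=ctrl.grab_frame(n); c=Cam(n); P=c.cloud(d)
    print(n,cone(P,CONE,.03,.098,.118))
    np.savez(f"pics/{n}1.npz",im=im,d=d)
    if n=="scene": cv2.imwrite("pics/h1.png",cv2.resize(im[b[1]:b[3],b[0]:b[2]],None,fx=4,fy=4)[:,:,::-1])
log()
E
```

```text
7.6 hover gap 0.0089 F [-0.4  -0.15 -0.05] p [0.6257 0.0801 0.1401]
scene (array([0.6247, 0.0803, 0.1308, 0.5929]), 242, np.float64(0.0011))
top (array([0.6259, 0.0803, 0.1318, 0.5589]), 143, np.float64(0.0011))
7.78 gap 0.0091 F [ 0.01  0.12 -0.26] p [0.6256 0.0807 0.1401]
```

View pics/h1.png

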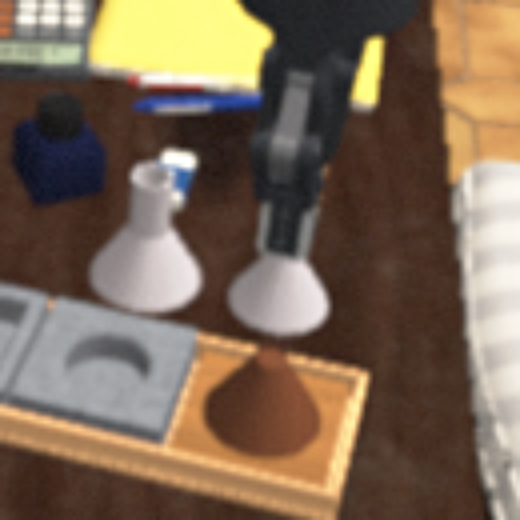

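The crop shows the small funnel upright in the jaws at about (280,295), directly over the cone at (265,385). The fits put its axis within 0.5 mm of the cone's, so I lower it while watching the force.

```bash
cat >> rob.py <<'E'
def settle(xy,zseat,lim=.6):
    """lower the held funnel by small steps to 0.5 mm above its seat, stopping at contact; release; retreat"""
    lin(xy,zseat+.008,.08); ctrl.pause(.3); f0=F(15)
    for h in (.006,.004,.003,.002,.001,.0005):
        lin(xy,zseat+h,.02); ctrl.pause(.15); f=F(15)-f0; print(h,f.round(2))
        if np.linalg.norm(f)>lim: break
    return h
E
python3 - <<'E'
from rob import *
p=CONE+[0,.0005]; settle(p,.080); log()
E
```

```text
0.006 [-0.17  0.27  0.05]
0.004 [ 0.38  0.24 -0.19]
0.003 [0.27 0.06 0.05]
0.002 [ 0.08  0.2  -0.15]
0.001 [ 0.11 -0.99  0.45]
12.47 gap 0.0093 F [ 0.11 -1.47  0.27] p [0.6257 0.0812 0.081 ]
```

```bash
python3 - <<'E'
from rob import *; from vis import *
p=CONE+[0,.0005]; lin(p,.082,.02)
p=CONE+[0,-.0002]; lin(p,.082,.02); ctrl.pause(.2); log("a"); lin(p,.081,.02); ctrl.pause(.2); log("b")
ctrl.let_go(); log("open"); lin(p,.16,.12); log("up")
L=[.5104,.0122]; go(L,.17,A); lin(L,.054,.12); ctrl.pause(.1)
for n in ("scene","top"):
    im,d=ctrl.grab_frame(n); P=Cam(n).cloud(d); print(n,cone(P,CONE,.026,.037,.06))
ctrl.grasp(20); log("grip"); lin(L,.175,.12); log("lift")
go(CONE,.175,A); ctrl.pause(.3); log("hover")
for n,b in (("scene",(270,130,400,260)),("top",0)):
    im,d=ctrl.grab_frame(n); P=Cam(n).cloud(d)
    print(n,"held",cone(P,CONE,.036,.127,.151),"lower",cone(P,CONE,.026,.037,.06))
    if b: cv2.imwrite("pics/h2.png",cv2.resize(im[b[1]:b[3],b[0]:b[2]],None,fx=4,fy=4)[:,:,::-1])
E
```

```text
13.25 a gap 0.0092 F [ 0.23 -0.06 -0.46] p [0.6256 0.0806 0.082 ]
13.78 b gap 0.0092 F [-0.46 -0.13 -0.14] p [0.6256 0.0806 0.081 ]
14.59 open gap 0.0855 F [-0.47  0.1  -0.01] p [0.6256 0.0806 0.081 ]
15.48 up gap 0.0851 F [ 0.33 -0.09 -0.13] p [0.6246 0.0806 0.1585]
scene (array([0.6247, 0.0807, 0.0724, 0.5586]), 241, np.float64(0.0011))
top (array([0.6259, 0.0805, 0.0719, 0.5678]), 179, np.float64(0.001))
18.08 grip gap 0.0216 F [ 0.21 -0.21  1.04] p [0.5105 0.0122 0.0541]
19.32 lift gap 0.0213 F [ 0.17  0.35 -0.96] p [0.5096 0.0123 0.1738]
20.31 hover gap 0.0215 F [-0.19 -0.56 -0.94] p [0.6253 0.0803 0.1753]
scene held (array([0.6243, 0.0809, 0.175 , 0.5691]), 450, np.float64(0.0011)) lower (array([0.6249, 0.0808, 0.0713, 0.5806]), 246, np.float64(0.0012))
top held (array([0.6258, 0.0808, 0.1746, 0.5734]), 321, np.float64(0.0011)) lower (array([0.6263, 0.0809, 0.0746, 0.5352]), 99, np.float64(0.0011))
```

View pics/h2.png

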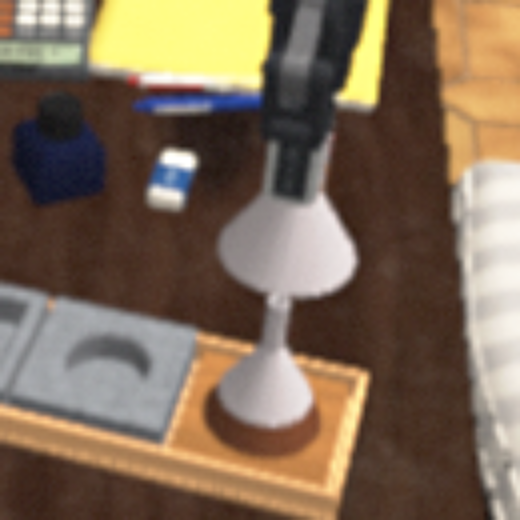

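The crop shows the small funnel seated upright on the cone at (268,390). The large funnel is held straight above it at (287,250), aligned to about 0.5 mm.

```bash
python3 - <<'E'
from rob import *
p=CONE+[.0003,-.0001]; print(settle(p,.076,.8)); log()
E
```

```text
0.006 [0.27 0.17 0.15]
0.004 [ 0.03 -0.31  0.2 ]
0.003 [-0.19  0.01 -0.25]
0.002 [0.16 0.03 0.24]
0.001 [-0.77 -1.06  1.48]
0.001
25.58 gap 0.0212 F [-0.76 -0.89  0.82] p [0.6258 0.0806 0.077 ]
```

```bash
python3 - <<'E'
from rob import *; from vis import *
p=CONE+[.0003,-.0001]; lin(p,.078,.02); ctrl.pause(.15); f0=F(15)
p=p-[.0004,.0005]; lin(p,.078,.02); lin(p,.077,.02); ctrl.pause(.2); print((F(15)-f0).round(2))
ctrl.let_go(); log("open"); lin(p,.17,.12)
V=[.4257,-.1828]; go(V,.15,A)
for n,b in (("scene",(270,130,400,260)),("top",0)):
    im,d=ctrl.grab_frame(n); P=Cam(n).cloud(d); print(n,cone(P,CONE,.036,.028,.052), near(P,CONE,.015,.08,.12)[:,2].max())
    if b: cv2.imwrite("pics/h3.png",cv2.resize(im[b[1]:b[3],b[0]:b[2]],None,fx=4,fy=4)[:,:,::-1])
lin(V,.044,.12); log("down"); ctrl.grasp(30); log("grip"); lin(V,.15,.12)
go(HOLE,.15,A); ctrl.pause(.2); log("hover")
for n in ("scene","top"):
    im,d=ctrl.grab_frame(n); P=Cam(n).cloud(d); q=near(P,HOLE,.03,.104,.135); print(n,len(q),q.min(0).round(4),q.max(0).round(4))
    if n=="scene": cv2.imwrite("pics/h4.png",cv2.resize(im[100:250,220:370],None,fx=4,fy=4)[:,:,::-1])
E
```

```text
[0.55 0.21 0.32]
27.91 open gap 0.0852 F [ 0.03 -0.53 -0.56] p [0.6255 0.0802 0.077 ]
scene (array([0.6248, 0.0807, 0.0776, 0.5518]), 388, np.float64(0.0011)) 0.09478897133331297
top (array([0.626 , 0.0807, 0.076 , 0.5733]), 357, np.float64(0.001)) 0.09698616074644892
31.3 down gap 0.0853 F [-0.39 -0.1  -0.05] p [ 0.4265 -0.1833  0.0449]
31.93 grip gap 0.0299 F [-0.05  0.31  3.41] p [ 0.426  -0.1829  0.0443]
34.27 hover gap 0.0302 F [-0.09  0.08 -0.55] p [0.6126 0.0008 0.1503]
scene 184 [ 0.6108 -0.0132  0.1055] [0.6285 0.0166 0.1345]
top 9 [ 0.6031 -0.0149  0.1078] [ 0.6145 -0.0113  0.1243]
```

View pics/h3.png

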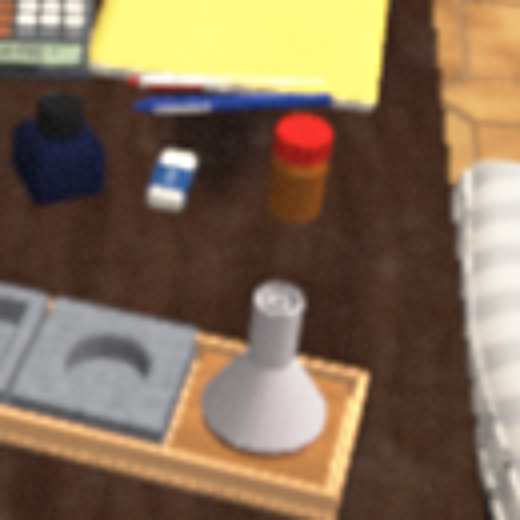

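View pics/h4.png

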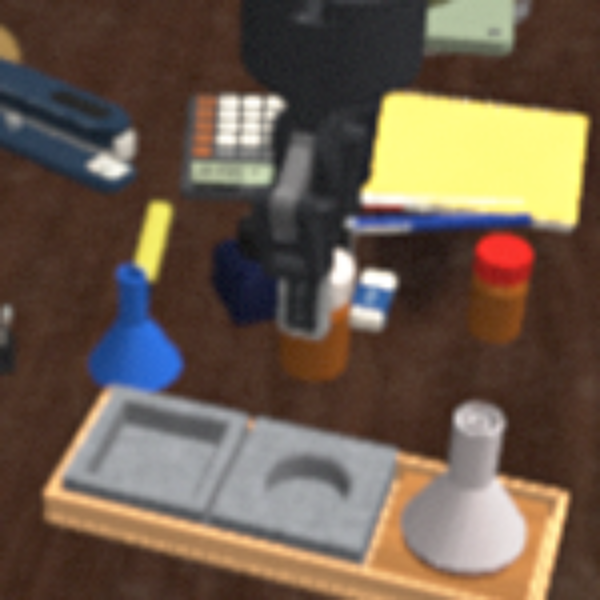

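The first crop shows the large funnel seated on the stack at (265,390), with the small stem centred in its bore. The second shows the white vial held upright at (315,330), above the hole at (310,485).

```bash
python3 - <<'E'
from rob import *; from vis import *
lin(HOLE,.062,.12); ctrl.pause(.2); f0=F(10); lin(HOLE,.0545,.03); ctrl.pause(.1); print("vial",(F(10)-f0).round(2))
ctrl.let_go(); log("open"); lin(HOLE,.16,.12)
B=[.4332,-.0486]; a=29.5; go(B,.15,a); lin(B,.038,.12); ctrl.grasp(50); log("grip"); lin(B,.15,.12); log("lift")
go(WELL,.15,A); ctrl.pause(.2); log("hover")
im,d=ctrl.grab_frame("scene"); cv2.imwrite("pics/h5.png",cv2.resize(im[110:260,200:350],None,fx=4,fy=4)[:,:,::-1])
im,d=ctrl.grab_frame("top"); P=Cam("top").cloud(d); q=near(P,WELL,.05,.108,.145);print(q.min(0),q.max(0))
E
```

```text
vial [ 0.33 -0.12  0.87]
36.96 open gap 0.0856 F [0.26 0.1  0.27] p [0.613  0.002  0.0545]
40.46 grip gap 0.0435 F [-0.96  0.6   4.91] p [ 0.4339 -0.0488  0.039 ]
41.62 lift gap 0.0432 F [-0.15 -0.24 -1.26] p [ 0.4323 -0.0483  0.1489]
42.62 hover gap 0.0430 F [-0.21  0.07 -1.38] p [ 0.6    -0.0774  0.1503]
[ 0.5750212  -0.09987531  0.11972314] [ 0.59620253 -0.0529194   0.14499966]
```

View pics/h5.png

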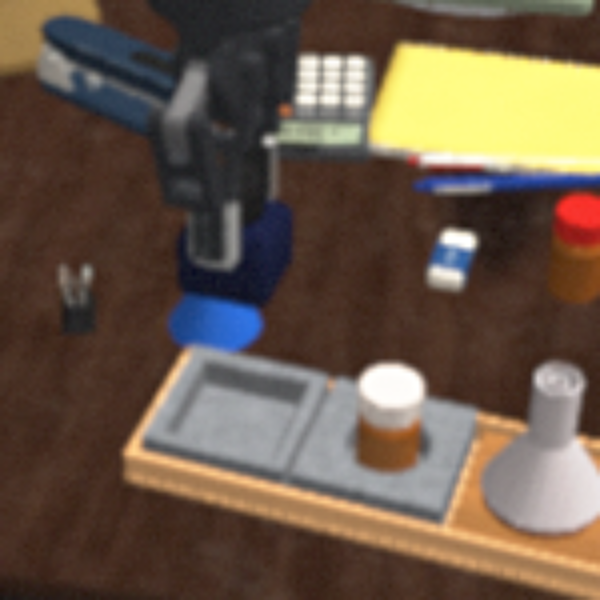

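The crop shows the vial down in the hole at (390,430). The bottle is held square to the tray at (235,255), ready over the well.

```bash
python3 - <<'E'
from rob import *; from vis import *
lin(WELL,.070,.12); ctrl.pause(.2); f0=F(10)
for z in (.064,.058,.054,.0515,.049):
    lin(WELL,z,.04); ctrl.pause(.05); f=F(10)-f0; print(z,f.round(2))
    if np.linalg.norm(f)>4: break
else:
    ctrl.let_go(); log("open"); lin(WELL,.16,.12); go([.40,.25],.25,A); ctrl.pause(.3)
for n,b in (("scene",(170,120,370,270)),("top",(150,110,380,280))):
    im,d=ctrl.grab_frame(n); P=Cam(n).cloud(d)
    print(n,cone(P,CONE,.036,.028,.052),"vial",near(P,HOLE,.02,.05,.075).mean(0).round(4),"ink",near(P,WELL,.02,.06,.075).mean(0).round(4),"small? blue",cone(P,[.504,-.1095],.03,.006,.028)[0],"red",near(P,[.433,.0925],.025,.053,.06).mean(0).round(4))
    cv2.imwrite(f"pics/end_{n}.png",cv2.resize(im[b[1]:b[3],b[0]:b[2]],None,fx=3.4,fy=3.4)[:,:,::-1])
log()
E
```

```text
0.064 [ 0.41 -0.23  0.36]
0.058 [ 0.29 -0.04  0.27]
0.054 [ 0.33 -0.27  0.25]
0.0515 [ 0.19 -0.02  0.19]
0.049 [ 0.61 -0.35  0.95]
46.92 open gap 0.0853 F [-0.35  0.15 -0.06] p [ 0.6009 -0.0776  0.049 ]
scene (array([0.6246, 0.0809, 0.0762, 0.5749]), 396, np.float64(0.0012)) vial [0.6175 0.0025 0.0627] ink [ 0.6039 -0.0765  0.0664] small? blue [ 0.503  -0.1097  0.0463  0.5723] red [0.4347 0.0928 0.0559]
top (array([0.6259, 0.0807, 0.0758, 0.5765]), 345, np.float64(0.001)) vial [0.6114 0.0012 0.0644] ink [ 0.6002 -0.0775  0.0669] small? blue [ 0.504  -0.1096  0.0464  0.5692] red [0.4332 0.0915 0.0554]
49.94 gap 0.0854 F [-0.03  0.07 -0.16] p [0.4001 0.2498 0.2499]
```

View pics/end_scene.png

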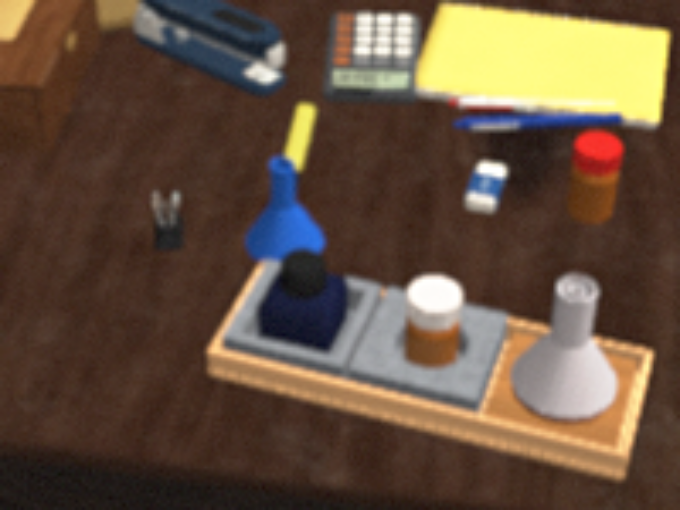

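View pics/end_top.png

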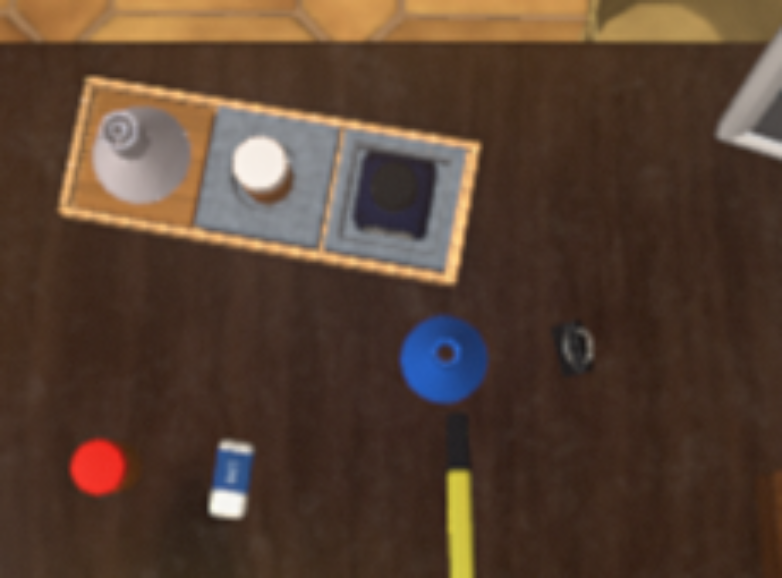

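Both final views show the bottle in the well (top crop 395,190), the vial in the hole (262,170) and the nested funnels upright (140,155). Measured heights match the seats, and the blue funnel and red vial have not moved.

```bash
python3 -c "
from rig import ctrl
print(ctrl.sign_off())"
```

```text
the job is handed in; nothing more can be done
None
```

The kit is put away and handed in at about 50 s of the 112 s allowed: bottle in the well, white-capped vial in the hole, small then large steel funnel on the cone, and the blue funnel and red-capped vial left where they stood.

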